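Sweep the heatsinks into the parts tray

TASK

Clear the loose heatsinks off the desk: with the closed fingers, sweep all three along the desk through the open side of the parts tray, until each lies flat and well inside, clear of the mouth. Only push them; do not pick any up or tip any over. Leave the other things on the desk where they are.

Things in the scene. Friction and masses are not known exactly. Their poses are not given: they have to be found in the camera images.
- sink1: one of three identical loose finned aluminium heatsinks, a square block 36 x 36 mm and 18 mm high (about 25 to 50 g), lying flat on the desk, fins up. Origin: centre of its underside; z up; x and y along its square edges. Slides on the desk when pushed on its side, and turns if pushed off-centre
- sink2: one of three identical loose finned aluminium heatsinks, a square block 36 x 36 mm and 18 mm high (about 25 to 50 g), lying flat on the desk, fins up. Origin: centre of its underside; z up; x and y along its square edges. Slides on the desk when pushed on its side, and turns if pushed off-centre
- sink3: one of three identical loose finned aluminium heatsinks, a square block 36 x 36 mm and 18 mm high (about 25 to 50 g), lying flat on the desk, fins up. Origin: centre of its underside; z up; x and y along its square edges. Slides on the desk when pushed on its side, and turns if pushed off-centre
- tray: shallow tray, grey floor, black walls, fixed on the desk at the robot's left, 210 (x) x 130 (y) mm outside, walls 22 mm high, 5 mm thick on three sides; its -y side is the open mouth, 200 mm wide, edge 65 mm from the origin, facing roughly to the robot's right. Floor 2 mm thick, ramping up from the desk over the first 20 mm. Origin: centre of outline at desk height; x along the mouth, +y from mouth to back wall
- usb: loose bystander: memory stick 18 x 54 x 9 mm lying flat, long side along its y; origin: underside, 1 mm off the middle of its length
- dial: loose bystander: round black control knob, 24 mm diameter, 18 mm high, standing on the desk; origin: centre of underside
- tape: loose bystander: roll of white tape lying flat, 84 mm outer diameter, 56 mm hole, 19 mm high; origin: centre of underside
- drive: loose bystander: grey portable drive 80 (x) x 115 (y) x 14 mm; origin: centre of underside
- mouse: loose bystander: black computer mouse, 105 (x) x 58 (y) mm, 34 mm high; origin: centre of underside
- driver: loose bystander: screwdriver lying on the desk at the robot's right, 170 mm long along its x, 26 mm thick at the handle; origin: about its middle, at desk height

How it is judged:
By the outcome, as a careful person would: the job done as asked, in the order asked, and still so for the second after the job is handed in, with the robot touching nothing.
It also fails if it takes over 72 s, if anything falls off the work surface, if the arm or the gripper's body presses on something with over 40 N, if the wrist force passes 120 N, or if a joint passes its speed limit or range.

ROBOT

A 6-joint arm with a two-finger parallel gripper is mounted at the origin on the work surface. World frame = base frame: x ahead of the robot, y to its left, z up, the work surface at z = 0. Lengths are in m, angles in rad, forces in N, time in s.
With the tool pointing down it reaches from about 0.35 to 0.775 m from the base axis. Payload 5.5 kg.
Tool frame: the origin (TCP) lies at the very end of the fingers, on their centre line; the grasp point (between the pads) lies 19 mm behind it (env.grip_point_offset is the distance from the TCP to the grasp point, in m); z points along the fingers, y is the line along which they close (so a half turn about z gives the same grasp; the last joint's range is limited). The gripper opens to 85 mm and grips with 20 to 120 N. Pads are 22 mm wide; open, the fingers measure 114 mm over their backs; the gripper's body (76 mm by 85 mm) begins 54 mm behind the grasp point. The pads swing forward as they close: fully open they stand 13 mm farther back than shut.
Start: joints at [-1.461, 0.313, 0.046, 1.304, 0, 1.431], TCP at [0.142, -0.557, 0.231] pointing down, gripper open.
Joint ranges: [-2.76, 2.76], [-0.86, 1.69], [-1.03, 1.26], [-2.2, 2.34], [-1.47, 1.5], [-3.14, 3.14]. Speed limits (rad/s): [2.57, 2.57, 3.14, 3.14, 3.14, 3.14].

INTERFACE

Orientations are given as a unit quaternion [w, x, y, z].
In Python, from workcell import sensors, imaging, workorder, env gives the robot as it stands.
- The arm moves only by the shell command python3 -m handwheel 'ROWS' [FORCE]. ROWS is JSON, a list of rows, each a list of 5 numbers: the shift along the tool's x, y, z in mm, then the turn about the tool's z in rad, then the opening, from 0 (shut) to 1 (fully open). A call has 1 to 8 rows; each row is the pose to reach, as a shift and turn from the pose commanded when the call began, along the tool's axes at that moment; what a row does not reach only later rows make up. A row lasts 1/10 s, in which the tool goes at most 50 mm and 8.59 degrees, less where a joint would pass 70% of its speed; a pose out of reach is approached as far as the arm can. A call with a gripper value outside its range is refused whole. The fingers move at their own pace and stop on an object; FORCE is the grip in N (left out, the last holds). Time passes only in rows, so rows that repeat a pose let the fingers close. It gives the time, the measured TCP pose, the force, the opening and the grip force at its end, in the units of the state.
- sensors.get_state(): the state, without advancing time (a new reading comes with each control period).
- imaging.read_camera(name): name is "scene" or "top" or "wrist"; returns a dict with "color" (400x640x3 uint8, blue, green, red), "z_map" (400x640 float32, m along the optical axis (not along the pixel's ray), 0 where there is no reading), "fx", "fy", "cx", "cy" (pixels), "xyz" and "rotation" of the camera in the world. Camera axes: x right, y down, z forward; pixel columns grow to the right and rows downward; lengths in m; the calibration is good to about 2 mm. The wrist camera is an equidistant fisheye: a pixel r from the principal point sees the ray r / f radians off the axis. A picture is of the moment at which its call begins.
- workorder.hand_in(): hands the job in; it is judged then, once.
The state is a dict: "clock": time; "joint_pos": joint angles; "qvel": joint speeds; "tau": joint torques, N m; "tcp_pos": TCP position; "orientation": TCP orientation; "wrist_force": force on the tool from outside, world axes, zero at the start; "ft_torque": the same for the moment, N m; "finger_gap": finger opening in m; "grip_force": force on a finger pad.
Only numpy, scipy, OpenCV 4.12 (cv2) and the standard library are available. Lean on these libraries where they do the work, as an engineer would, in place of code of your own. Each camera call takes 0.05 s, during which the arm holds its last target. There are 200 camera calls.

## Working session

There is one attempt and no reset: what is moved stays moved. The work goes in short steps, Python scripts to look and compute and a shell command to move; the robot and the scene stay as the last step left them, time stands still between calls to the robot, and variables do not carry over. Pictures are saved under pics/ and viewed, at most 10 in all, crops included, and the job is handed in when it is done.

```bash
mkdir -p pics; ls; python3 - <<'E'
from workcell import sensors, imaging, env
import cv2,numpy as np
s=sensors.get_state()
print({k:np.round(v,3) for k,v in s.items()})
for n in ['top','scene']:
    c=imaging.read_camera(n); cv2.imwrite(f'pics/{n}0.png',c['color']); np.savez(f'{n}0.npz',**c)
    print(n,c['fx'],c['cx'],c['cy'],c['xyz'],np.round(c['rotation'],3))
E
```

```text
pics
{'clock': np.float64(0.0), 'joint_pos': array([-1.461,  0.314,  0.045,  1.304,  0.   ,  1.431]), 'qvel': array([ 0.001,  0.001,  0.   ,  0.001, -0.002, -0.003]), 'tau': array([-2.0000e-03, -4.8062e+01,  2.9853e+01,  1.9000e-02, -0.0000e+00,
       -0.0000e+00]), 'tcp_pos': array([ 0.142, -0.557,  0.23 ]), 'orientation': array([-0.001,  0.992,  0.125,  0.   ]), 'wrist_force': array([-0.857,  0.224,  1.423]), 'ft_torque': array([ 0.013,  0.032, -0.066]), 'grip_force': np.float64(0.0), 'finger_gap': np.float64(0.085)}
top 500.34299575924814 305.0246547397257 203.98685558322262 [ 0.52540374 -0.07753813  1.3099017 ] [ 0.029 -0.703  0.71  -0.027]
scene 409.8896940880843 310.68368297083464 203.96513981567668 [1.03722414 0.628066   0.62787966] [-0.113  0.25   0.858 -0.435]
```

View pics/top0.png

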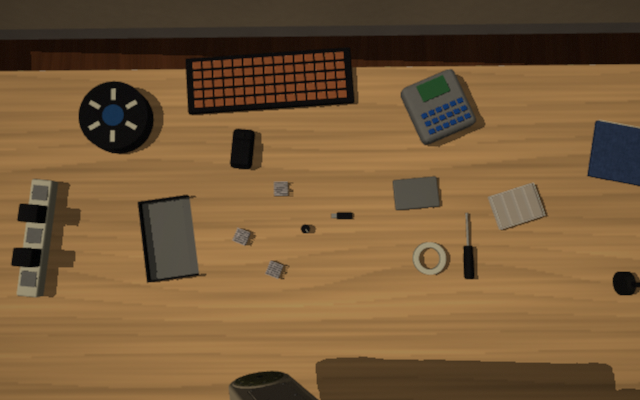

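The top view shows the sinks at about (282,188), (243,237) and (277,269). The tray mouth runs along column ~198, the dial is at (307,229), the usb at (342,215) and the mouse at (242,149). Next I measure them.

```bash
cat > h.py <<'E'
import numpy as np,cv2
from scipy.spatial.transform import Rotation as R
def rot(c): 
    r=np.asarray(c['rotation'],float); return R.from_quat([r[1],r[2],r[3],r[0]]).as_matrix() if r.size==4 else r
def cloud(c):
    z=c['z_map'];v,u=np.mgrid[:z.shape[0],:z.shape[1]]
    p=np.stack([(u-c['cx'])/c['fx']*z,(v-c['cy'])/c['fy']*z,z],-1)
    return p@rot(c).T+np.asarray(c['xyz'])
def blobs(c,lo=.007,amin=15):
    P=cloud(c);m=((P[...,2]>lo)&(P[...,2]<.06)&(c['z_map']>0)).astype(np.uint8)
    n,l,st,ce=cv2.connectedComponentsWithStats(m)
    for i in range(1,n):
        if st[i,4]<amin or st[i,4]>6000: continue
        q=P[l==i];(cx,cy),(w,h),a=cv2.minAreaRect((q[:,:2]*1000).astype(np.float32))
        print(np.round(ce[i]),'n',st[i,4],'xy mm %.0f %.0f size %.0f %.0f ang %.0f z %.1f'%(cx,cy,w,h,a,np.median(q[:,2])*1000))
E
python3 - <<'E'
from h import *
c=dict(np.load('top0.npz'));blobs(c)
P=cloud(c)
for u,v in [(198,197),(205,276),(192,196),(197,280),(140,202),(148,281),(170,240),(240,290)]: print(u,v,np.round(P[v,u]*1000))
im=c['color'][120:300,120:380]; cv2.imwrite('pics/t1.png',cv2.resize(im,None,fx=3,fy=3,interpolation=2))
E
```

```text
[438. 106.] n 3601 xy mm 883 -428 size 160 167 ang 23 z 50.8
[115. 116.] n 4047 xy mm 862 420 size 183 184 ang 0 z 36.6
[616. 152.] n 2738 xy mm 759 -890 size 134 157 ang 80 z 12.8
[243. 148.] n 859 xy mm 777 90 size 60 106 ang 86 z 30.7
[416. 192.] n 1344 xy mm 656 -363 size 82 116 ang 4 z 14.7
[ 38. 238.] n 2542 xy mm 549 616 size 60 301 ang 84 z 35.3
[281. 187.] n 154 xy mm 671 -10 size 34 35 ang 90 z 17.0
[517. 205.] n 667 xy mm 619 -622 size 94 126 ang 17 z 16.8
[155. 239.] n 552 xy mm 546 285 size 215 136 ang 8 z 21.3
[343. 215.] n 105 xy mm 599 -169 size 52 16 ang 89 z 10.2
[468. 255.] n 424 xy mm 517 -493 size 26 172 ang 89 z 22.6
[305. 228.] n 64 xy mm 566 -72 size 21 21 ang 90 z 18.8
[241. 236.] n 145 xy mm 548 93 size 37 36 ang 68 z 17.4
[430. 258.] n 515 xy mm 487 -392 size 84 80 ang 89 z 19.2
[274. 269.] n 152 xy mm 462 7 size 36 36 ang 68 z 17.3
[624. 282.] n 417 xy mm 421 -876 size 28 58 ang 89 z 44.3
198 197 [650. 208.   4.]
205 276 [444. 189.  -0.]
192 196 [653. 223.   4.]
197 280 [434. 210.  -2.]
140 202 [637. 355.  18.]
148 281 [434. 330.  21.]
170 240 [538. 281.   0.]
240 290 [407.  97.   2.]
```

View pics/t1.png

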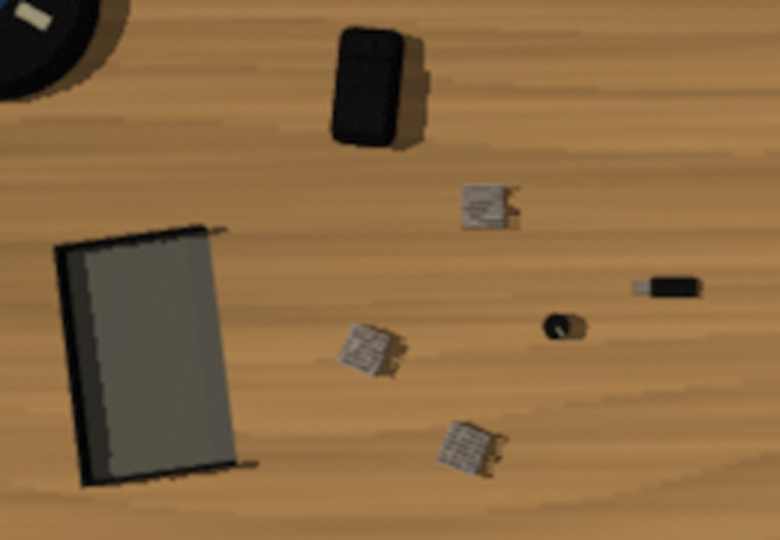

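```bash
cat >> h.py <<'E'
def to(x,y,z,yaw):
    "tool-frame shift (mm) and turn (rad) from the measured pose to world x,y,z mm, yaw deg of tool x"
    from workcell import sensors
    s=sensors.get_state();w,a,b,c=s['orientation'];M=R.from_quat([a,b,c,w]).as_matrix()
    d=M.T@(np.array([x,y,z])-np.asarray(s['tcp_pos'])*1000)
    y0=np.arctan2(M[1,0],M[0,0]);t=-(np.radians(yaw)-y0+np.pi)%(2*np.pi)-np.pi if 0 else -((np.radians(yaw)-y0+np.pi)%(2*np.pi)-np.pi)
    print('t',round(float(s['clock']),2),'at',np.round(np.asarray(s['tcp_pos'])*1000,1),'yaw %.1f'%np.degrees(y0),'shift',np.round(d,1),'turn',round(t,3))
E
sed -i 's/t=-(np.radians(yaw)-y0+np.pi)%(2\*np.pi)-np.pi if 0 else /t=/' h.py
python3 -c "
from h import *
to(542,48,60,72)"
python3 -m handwheel '[[270,-240,60,-0.5,0],[270,-240,60,-0.5,0],[540,-480,170,-1,0],[540,-480,170,-1,0],[540,-480,170,-1,0],[540,-480,170,-1,0],[540,-480,170,-1,0],[540,-480,170,-1,0]]'
python3 -c "
from h import *
to(542,48,60,72)"
```

```text
t 0.1 at [ 142.1 -556.7  230.5] yaw 14.3 shift [ 536.9 -486.8  171.4] turn -1.007
clock: 0.9
tcp_pos: [0.361, -0.2323, 0.1426]
orientation: [0.0, 0.811, 0.586, -0.0]
wrist_force: [1.4, 0.2, 0.9]
finger_gap: -0.0004
grip_force: 0.0
t 0.9 at [ 361.  -232.3  142.6] yaw 71.7 shift [322.9  83.9  82.6] turn -0.005
```

```bash
python3 -m handwheel '[[320,80,82,0,0],[320,80,82,0,0],[320,80,82,0,0],[320,80,82,0,0],[320,80,82,0,0],[320,80,82,0,0],[320,80,82,0,0],[320,80,82,0,0]]'
python3 - <<'E'
from h import *
from workcell import imaging
to(542,50,6,72)
c=imaging.read_camera('wrist');cv2.imwrite('pics/w1.png',c['color']);print(c['fx'],c['xyz'])
E
```

```text
clock: 1.7
tcp_pos: [0.5385, 0.0482, 0.0594]
orientation: [-0.001, 0.809, 0.587, -0.0]
wrist_force: [-0.2, -0.7, -0.5]
finger_gap: -0.0003
grip_force: 0.0
t 1.7 at [538.5  48.2  59.4] yaw 71.9 shift [ 2.8  2.8 53.4] turn -0.001
309.70691628693146 [0.56512462 0.127666   0.20084151]
```

View pics/w1.png

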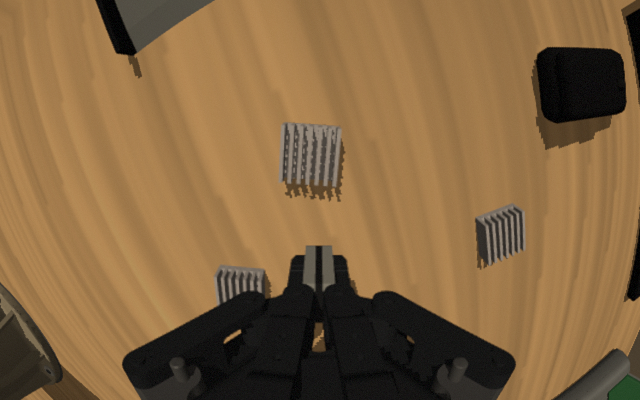

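Sink2 is at (311,155), square ahead of the fingers, with sink3 at (240,285) and sink1 at (500,235). The tips are narrow along tool y, so the 22 mm wide finger back makes the better pusher. I'll turn the tool and push along tool +y.

```bash
python3 -m handwheel '[[0,0,0,-1.5,0],[0,0,0,-1.5,0],[0,0,0,-1.5,0],[0,0,0,-1.5,0],[0,0,0,-1.5,0],[0,0,0,-1.5,0],[0,0,0,-1.5,0],[0,0,0,-1.5,0]]'
python3 -c "
from h import *
to(533,54,6,160)"
```

```text
clock: 2.55
tcp_pos: [0.5366, 0.043, 0.0613]
orientation: [-0.0, 0.337, 0.942, -0.0]
wrist_force: [0.3, 0.1, -1.0]
finger_gap: 0.0001
grip_force: 0.0
t 2.55 at [536.6  43.   61.3] yaw 140.6 shift [ 9.8  6.3 55.3] turn -0.338
```

```bash
python3 -m handwheel '[[10,6,40,-0.34,0],[10,6,54,-0.34,0],[10,6,54,-0.34,0],[10,6,54,-0.34,0],[10,6,54,-0.34,0]]'
python3 -c "
from h import *
to(547,100,6,180)"
```

```text
clock: 3.05
tcp_pos: [0.5335, 0.0544, 0.0076]
orientation: [0.0, 0.176, 0.984, -0.0]
wrist_force: [-0.3, 0.8, -0.6]
finger_gap: -0.0001
grip_force: 0.0
t 3.05 at [533.5  54.4   7.6] yaw 159.7 shift [ 3.1 47.5  1.5] turn -0.354
```

```bash
python3 -m handwheel '[[1,10,1,0,0],[2,20,1,0,0],[3,30,1,-0.05,0],[6,40,1,-0.12,0],[9,50,1,-0.2,0],[13,60,1,-0.28,0],[17,69,1,-0.36,0],[20,78,1,-0.42,0]]'
python3 - <<'E'
from h import *
from workcell import imaging
to(537,273,6,185)
c=imaging.read_camera('wrist');cv2.imwrite('pics/w2.png',c['color'])
E
```

```text
clock: 3.85
tcp_pos: [0.5418, 0.1367, 0.0065]
orientation: [0.0, -0.036, 0.999, -0.0]
wrist_force: [-0.4, -0.3, 0.4]
finger_gap: -0.0002
grip_force: 0.3
t 3.85 at [541.8 136.7   6.5] yaw -175.9 shift [ -4.9 136.3   0.5] turn -0.016
```

View pics/w2.png

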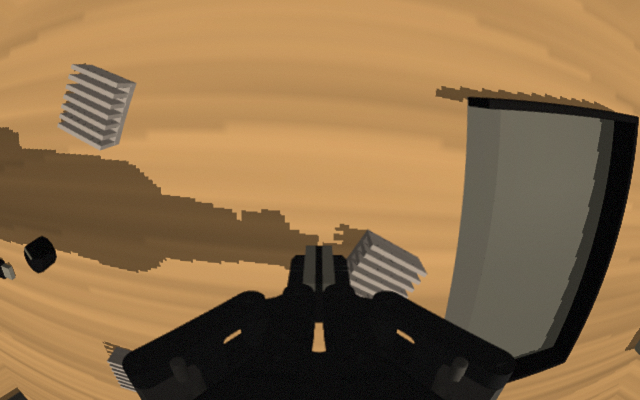

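Sink2 at (385,265) is still in contact, but skewed relative to the pusher. I'll measure it with the top camera.

```bash
python3 - <<'E'
from h import *
from workcell import imaging
c=imaging.read_camera('top')
cv2.imwrite('pics/t2.png',cv2.resize(c['color'][160:300,130:320],None,fx=4,fy=4,interpolation=2));blobs(c,.011)
s=imaging.read_camera('scene');np.savez('s2.npz',**s);blobs(s,.011,100)
E
```

```text
[438. 106.] n 3588 xy mm 879 -420 size 161 150 ang 23 z 50.6
[115. 116.] n 4050 xy mm 862 420 size 189 179 ang 50 z 36.7
[616. 152.] n 2056 xy mm 760 -891 size 132 153 ang 80 z 13.7
[242. 148.] n 851 xy mm 777 90 size 58 105 ang 84 z 31.4
[416. 192.] n 1244 xy mm 656 -363 size 80 115 ang 5 z 15.1
[ 38. 238.] n 2466 xy mm 549 616 size 61 300 ang 85 z 35.3
[281. 185.] n 82 xy mm 679 -10 size 34 19 ang 89 z 17.0
[518. 205.] n 510 xy mm 621 -622 size 90 122 ang 17 z 18.1
[280. 192.] n 42 xy mm 660 -10 size 34 11 ang 89 z 18.8
[150. 222.] n 335 xy mm 546 282 size 205 131 ang 8 z 21.5
[468. 256.] n 415 xy mm 519 -490 size 169 27 ang 2 z 22.6
[305. 228.] n 64 xy mm 566 -72 size 21 21 ang 89 z 18.7
[430. 258.] n 496 xy mm 487 -392 size 79 84 ang 0 z 19.8
[274. 269.] n 109 xy mm 462 8 size 35 36 ang 68 z 18.2
[624. 282.] n 402 xy mm 421 -877 size 29 60 ang 85 z 43.6
[300.   3.] n 320 xy mm -638 -2150 size 63 506 ang 89 z 29.5
[87. 34.] n 1700 xy mm 787 -2147 size 984 48 ang 0 z 35.6
[233.  48.] n 932 xy mm 330 -1520 size 316 647 ang 32 z 35.8
[233.  75.] n 155 xy mm 421 -1021 size 35 61 ang 87 z 35.8
[463.  77.] n 230 xy mm -398 -482 size 121 109 ang 18 z 15.4
[247.  86.] n 180 xy mm 422 -873 size 60 30 ang 5 z 35.5
[162. 106.] n 774 xy mm 752 -927 size 219 151 ang 79 z 12.8
[226. 125.] n 364 xy mm 621 -620 size 95 127 ang 17 z 16.3
[277. 130.] n 186 xy mm 510 -489 size 24 153 ang 85 z 19.1
[499. 154.] n 1735 xy mm 32 19 size 149 217 ang 33 z 24.8
[293. 142.] n 233 xy mm 488 -388 size 83 79 ang 60 z 18.5
[165. 172.] n 2312 xy mm 883 -418 size 159 152 ang 23 z 48.7
[248. 162.] n 549 xy mm 657 -361 size 81 119 ang 4 z 14.2
[307. 227.] n 196 xy mm 672 -10 size 39 41 ang 4 z 17.0
[394. 243.] n 442 xy mm 545 151 size 82 43 ang 77 z 19.8
[446. 294.] n 1124 xy mm 545 284 size 214 131 ang 8 z 20.2
[287. 271.] n 1222 xy mm 779 93 size 57 102 ang 84 z 28.0
[347. 389.] n 1924 xy mm 828 366 size 44 151 ang 58 z 36.2
```

View pics/t2.png

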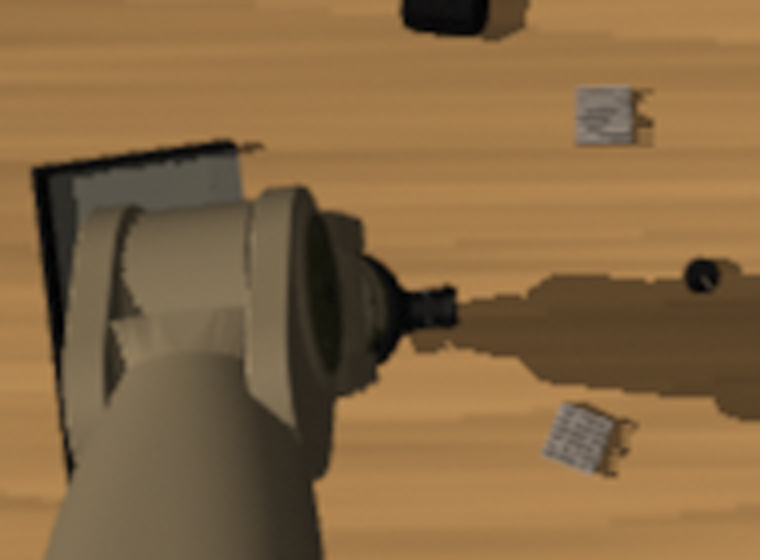

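The arm hides sink2 from the top camera, but the scene camera sees it, so I'll isolate it there.

```bash
cat >> h.py <<'E'
def sink(c,x0,x1,y0,y1,hold=.013):
    P=cloud(c)*1000;m=(P[...,2]>hold*1000)&(P[...,2]<21)&(P[...,0]>x0)&(P[...,0]<x1)&(P[...,1]>y0)&(P[...,1]<y1)
    m=cv2.morphologyEx(m.astype(np.uint8),cv2.MORPH_OPEN,np.ones((2,2)))>0
    q=P[m][:,:2].astype(np.float32);r=cv2.minAreaRect(q)
    print('sink n',len(q),'rect',np.round(r[0]),np.round(r[1]),round(r[2]),'corners',np.round(cv2.boxPoints(r)).tolist())
E
python3 - <<'E'
from h import *
s=dict(np.load('s2.npz'));s={k:(v if v.ndim else float(v)) for k,v in s.items()}
for y0 in (145,149): sink(s,500,600,y0,220)
cv2.imwrite('pics/s2.png',cv2.resize(s['color'][180:370,330:560],None,fx=3,fy=3,interpolation=2))
E
```

```text
sink n 168 rect [540. 162.] [62. 45.] 61 corners [[506.0, 146.0], [545.0, 124.0], [575.0, 179.0], [535.0, 200.0]]
sink n 150 rect [543. 169.] [48. 44.] 61 corners [[512.0, 158.0], [551.0, 137.0], [574.0, 179.0], [535.0, 200.0]]
```

View pics/s2.png

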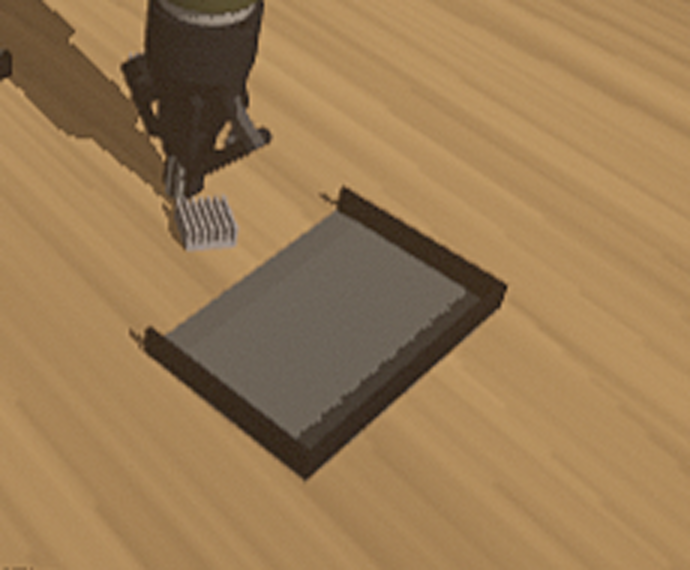

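Sink2's centre is about (546,174), with its corner on the pusher's +x edge. Shifting the pusher ~6 mm in +x will make it rotate flush.

```bash
python3 -m handwheel '[[0,-8,0,0,0],[-7,-8,0,0,0],[-7,2,0,0,0],[-7,12,0,0,0],[-7,22,0,0,0],[-7,32,0,0,0],[-7,40,0,0,0],[-7,40,0,0,0]]'
python3 - <<'E'
from h import *
from workcell import imaging
to(537,273,6,185)
sink(imaging.read_camera('scene'),480,620,187,260)
E
```

```text
clock: 4.8
tcp_pos: [0.5456, 0.1773, 0.0061]
orientation: [-0.0, -0.035, 0.999, 0.0]
wrist_force: [-0.9, -0.3, 0.9]
finger_gap: -0.0001
grip_force: 0.0
t 4.8 at [545.6 177.3   6.1] yaw -176.0 shift [ 1.8 96.1  0.1] turn -0.017
sink n 250 rect [783. 401.] [680.  51.] 38 corners [[498.0, 214.0], [529.0, 174.0], [1068.0, 588.0], [1037.0, 628.0]]
```

```bash
python3 - <<'E'
from h import *
from workcell import imaging
s=imaging.read_camera('scene')
sink(s,500,595,187,260)
cv2.imwrite('pics/s3.png',cv2.resize(s['color'][200:320,360:500],None,fx=4,fy=4,interpolation=2))
E
```

```text
sink n 256 rect [541. 213.] [46. 49.] 26 corners [[510.0, 224.0], [531.0, 180.0], [573.0, 201.0], [551.0, 245.0]]
```

View pics/s3.png

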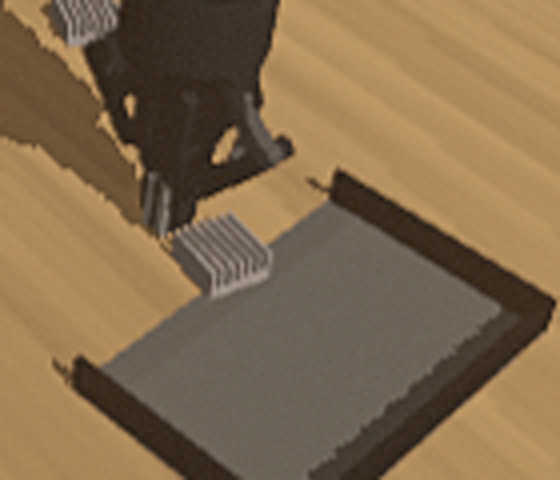

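Sink2 is at about (541,213), just entering the mouth and upright on the ramp. I'll keep pushing.

```bash
python3 -m handwheel '[[0,-4,0,0,0],[4,2,0,0,0],[4,12,0,0,0],[4,22,0,0,0],[4,32,0,0,0],[4,42,0,0,0],[4,50,0,0,0],[4,50,0,0,0]]'
python3 - <<'E'
from h import *
from workcell import imaging
to(537,273,6,185)
s=imaging.read_camera('scene')
sink(s,480,600,235,325)
E
```

```text
clock: 5.7
tcp_pos: [0.5383, 0.2268, 0.0061]
orientation: [0.0, -0.035, 0.999, 0.0]
wrist_force: [0.3, 0.2, 1.1]
finger_gap: 0.0002
grip_force: 0.0
t 5.7 at [538.3 226.8   6.1] yaw -176.0 shift [-1.9 46.1  0.1] turn -0.017
sink n 243 rect [782. 428.] [647.  47.] 34 corners [[500.0, 267.0], [527.0, 228.0], [1064.0, 589.0], [1037.0, 628.0]]
```

```bash
cat >> h.py <<'E'
def sink(c,x0,x1,y0,y1,lo=13):
    "top-face estimate: axis extremes and their points, in mm"
    P=cloud(c)*1000;m=(P[...,2]>lo)&(P[...,2]<23)&(P[...,0]>x0)&(P[...,0]<x1)&(P[...,1]>y0)&(P[...,1]<y1)
    n,l,st,_=cv2.connectedComponentsWithStats(m.astype(np.uint8))
    k=1+np.argmax(st[1:,4]);q=P[l==k]
    h=cv2.convexHull(q[:,:2].astype(np.float32))[:,0];h=cv2.approxPolyDP(h[:,None],5,True)[:,0]
    print('sink n',len(q),'mid',np.round((q.max(0)+q.min(0))[:2]/2),'ext',np.round(np.ptp(q,0)),'hull',h.round().tolist())
E
python3 - <<'E'
from h import *
from workcell import imaging
s=imaging.read_camera('scene')
sink(s,480,600,235,325)
E
```

```text
sink n 310 mid [533. 257.] ext [40. 42. 10.] hull [[552.0, 242.0], [549.0, 277.0], [513.0, 274.0], [517.0, 239.0], [544.0, 235.0]]
```

Sink2 now sits flush, centred near (532,258). I'll finish the push, retreat, and go to sink3.

```bash
python3 -m handwheel '[[3,10,0,0,0],[3,20,0,0,0],[3,30,0,0,0],[3,38,0,0,0],[3,44,0,0,0],[3,44,0,0,0],[3,30,0,0,0],[3,20,-40,0,0]]'
python3 - <<'E'
from h import *
from workcell import imaging
to(450,-35,50,164)
s=imaging.read_camera('scene')
sink(s,480,600,260,330)
E
```

```text
clock: 6.6
tcp_pos: [0.5297, 0.2425, 0.0413]
orientation: [-0.005, -0.034, 0.999, -0.002]
wrist_force: [-0.2, -0.9, -0.6]
finger_gap: -0.0001
grip_force: 0.0
t 6.6 at [529.7 242.5  41.3] yaw -176.1 shift [  98.6 -271.5   -6.8] turn 0.348
sink n 319 mid [528. 301.] ext [39. 39. 10.] hull [[547.0, 286.0], [545.0, 319.0], [509.0, 318.0], [514.0, 281.0]]
```

Sink2 is in the tray at (528,301). Sink3 comes next: approach at (458,-37), yaw 171.

```bash
python3 -m handwheel '[[0,0,-20,0,0],[90,-275,-20,0.22,0],[90,-275,-20,0.22,0],[90,-275,-20,0.22,0],[90,-275,-20,0.22,0],[90,-275,-20,0.22,0],[90,-275,-20,0.22,0],[90,-275,-20,0.22,0]]'
python3 -c "
from h import *
to(458,-37,6,171)"
```

```text
clock: 7.45
tcp_pos: [0.4618, -0.0403, 0.0665]
orientation: [0.0, 0.08, 0.997, -0.001]
wrist_force: [0.8, 0.7, 0.1]
finger_gap: 0.0002
grip_force: 0.0
t 7.45 at [461.8 -40.3  66.5] yaw 170.9 shift [ 4.4  2.8 60.5] turn -0.002
```

```bash
python3 -m handwheel '[[3,0,40,0,0],[3,0,60,0,0],[3,0,60,0,0],[3,12,60,0,0],[3,24,60,0,0],[3,36,60,0,0],[3,48,60,0,0],[3,60,60,0,0]]'
python3 - <<'E'
from h import *
from workcell import imaging
to(488,168,6,171)
sink(imaging.read_camera('scene'),400,540,28,120)
E
```

```text
clock: 8.25
tcp_pos: [0.4701, 0.0255, 0.007]
orientation: [0.001, 0.075, 0.997, -0.0]
wrist_force: [0.1, -2.4, 2.4]
finger_gap: 0.0
grip_force: 1.5
t 8.25 at [470.1  25.5   7. ] yaw 171.4 shift [  3.7 143.5   0.9] turn 0.006
sink n 182 mid [462.  52.] ext [41. 46.  9.] hull [[480.0, 29.0], [478.0, 75.0], [444.0, 72.0], [444.0, 36.0]]
```

Sink3 is at (462,55) and has rotated to about 92°, so the pusher is off-centre. I'll nudge it +x from its side first, so that it clears the tray wall.

```bash
python3 -m handwheel '[[0,-18,1,0,0],[45,-19,1,0,0],[52,-5,1,0,0],[52,22,1,0,0],[40,24,1,0,0],[32,25,1,0,0],[24,26,1,0,0],[15,28,1,0,0]]'
python3 - <<'E'
from h import *
from workcell import imaging
to(488,10,6,180)
sink(imaging.read_camera('scene'),400,540,20,120)
E
```

```text
clock: 9.1
tcp_pos: [0.4593, 0.0539, 0.0051]
orientation: [-0.0, 0.076, 0.997, -0.0]
wrist_force: [-1.1, -0.4, 1.3]
finger_gap: 0.0
grip_force: 0.3
t 9.1 at [459.3  53.9   5.1] yaw 171.3 shift [-35.1 -39.   -0.9] turn -0.153
sink n 203 mid [482.  56.] ext [56. 39. 10.] hull [[509.0, 42.0], [505.0, 74.0], [454.0, 65.0], [474.0, 37.0]]
```

```bash
python3 -m handwheel '[[13,-2,0,0,0],[5,-46,0,0,0],[-35,-42,0,-0.15,0],[-34,-27,0,-0.15,0],[-32,-15,0,-0.15,0],[-31,-5,0,-0.15,0],[-29,5,0,-0.15,0],[-28,14,0,-0.15,0]]'
python3 - <<'E'
from h import *
from workcell import imaging
to(489,168,6,180)
sink(imaging.read_camera('scene'),400,540,72,140)
E
```

```text
clock: 9.95
tcp_pos: [0.4874, 0.0651, 0.005]
orientation: [-0.0, 0.0, 1.0, -0.0]
wrist_force: [0.7, 0.6, 0.3]
finger_gap: -0.0002
grip_force: 0.1
t 9.95 at [487.4  65.1   5. ] yaw 179.9 shift [ -1.5 102.9  -1. ] turn -0.001
sink n 190 mid [489.  94.] ext [39. 42.  9.] hull [[507.0, 112.0], [470.0, 111.0], [470.0, 77.0], [506.0, 79.0]]
```

```bash
python3 -m handwheel '[[0,12,-1,0,0],[0,25,-1,0,0],[0,38,-1,0,0],[0,51,-1,0,0],[0,64,-1,0,0],[0,77,-1,0,0],[0,90,-1,0,0],[0,100,-1,0,0]]'
python3 - <<'E'
from h import *
from workcell import imaging
to(480,268,6,187)
sink(imaging.read_camera('scene'),463,540,172,240)
E
```

```text
clock: 10.8
tcp_pos: [0.4886, 0.1652, 0.0061]
orientation: [0.0, 0.001, 1.0, -0.0]
wrist_force: [-0.7, -0.9, -0.4]
finger_gap: -0.0
grip_force: 0.2
t 10.8 at [488.6 165.2   6.1] yaw 179.9 shift [8.700e+00 1.028e+02 1.000e-01] turn -0.123
sink n 238 mid [490. 193.] ext [38. 42. 10.] hull [[508.0, 213.0], [471.0, 213.0], [471.0, 179.0], [495.0, 173.0], [508.0, 180.0]]
```

```bash
python3 -m handwheel '[[0,12,0,-0.02,0],[1,25,0,-0.05,0],[2,38,0,-0.08,0],[4,51,0,-0.1,0],[5,64,0,-0.12,0],[7,77,0,-0.12,0],[8,90,0,-0.12,0],[9,102,0,-0.12,0]]'
python3 - <<'E'
from h import *
from workcell import imaging
to(480,268,6,187)
s=imaging.read_camera('scene')
sink(s,455,509,274,325);sink(s,507,560,274,325)
E
```

```text
clock: 11.65
tcp_pos: [0.4795, 0.2672, 0.0061]
orientation: [-0.0, -0.059, 0.998, -0.0]
wrist_force: [0.8, 0.1, 0.4]
finger_gap: -0.0002
grip_force: 0.1
t 11.65 at [479.5 267.2   6.1] yaw -173.2 shift [-0.6  0.8  0.1] turn -0.004
sink n 311 mid [477. 296.] ext [41. 42.  9.] hull [[497.0, 283.0], [493.0, 316.0], [458.0, 313.0], [463.0, 278.0], [485.0, 275.0]]
sink n 318 mid [528. 301.] ext [39. 39.  9.] hull [[548.0, 286.0], [545.0, 320.0], [509.0, 318.0], [512.0, 282.0]]
```

Sink3 is in at (478,297). I'm retreating and moving to the +x side of sink1, yaw 270, to push it in -x first.

```bash
python3 -m handwheel '[[0,-15,0,0,0],[0,-20,-50,0,0],[-200,-303,-60,-1.45,0],[-200,-303,-60,-1.45,0],[-200,-303,-60,-1.45,0],[-200,-303,-60,-1.45,0],[-200,-303,-60,-1.45,0],[-200,-303,-60,-1.45,0]]'
python3 -c "
from h import *
to(716,-10,60,270)"
```

```text
clock: 12.5
tcp_pos: [0.6803, 0.0237, 0.0646]
orientation: [-0.0, -0.483, 0.875, -0.0]
wrist_force: [0.1, 0.7, 0.4]
finger_gap: -0.0002
grip_force: 0.0
t 12.5 at [680.3  23.7  64.6] yaw -122.2 shift [  9.5 -48.2   4.6] turn -0.562
```

```bash
python3 -m handwheel '[[9,-48,4,-0.56,0],[9,-48,4,-0.56,0],[9,-48,4,-0.56,0],[9,-48,4,-0.56,0],[9,-48,4,-0.56,0],[9,-48,4,-0.56,0]]'
python3 - <<'E'
from h import *
from workcell import imaging
to(716,-10,6,270)
s=imaging.read_camera('scene')
sink(s,630,700,-40,30)
E
```

```text
clock: 13.1
tcp_pos: [0.7149, -0.0074, 0.0604]
orientation: [-0.0, -0.703, 0.711, 0.0]
wrist_force: [0.0, -0.2, -0.8]
finger_gap: -0.0002
grip_force: 0.0
t 13.1 at [714.9  -7.4  60.4] yaw -90.6 shift [ 2.5 -1.2 54.4] turn -0.01
sink n 183 mid [671.  -9.] ext [38. 39.  7.] hull [[689.0, 10.0], [653.0, 8.0], [656.0, -27.0], [689.0, -26.0]]
```

```bash
python3 -m handwheel '[[2,-1,35,-0.01,0],[2,-1,54,-0.01,0],[2,-1,54,-0.01,0],[2,10,54,-0.01,0],[2,20,54,-0.01,0],[2,32,54,-0.01,0],[2,44,54,-0.01,0],[2,54,54,-0.01,0]]'
python3 - <<'E'
from h import *
from workcell import imaging
to(638,-9,6,270)
s=imaging.read_camera('scene')
sink(s,590,653,-50,50)
E
```

```text
clock: 13.95
tcp_pos: [0.6616, -0.0081, 0.0084]
orientation: [-0.001, 0.708, -0.706, 0.001]
wrist_force: [0.8, -0.2, -0.5]
finger_gap: -0.0
grip_force: 0.1
t 13.95 at [661.6  -8.1   8.4] yaw -89.9 shift [ 0.8 23.6  2.3] turn 0.002
sink n 142 mid [632.  -8.] ext [41. 42. 10.] hull [[648.0, 9.0], [615.0, 10.0], [613.0, -23.0], [631.0, -26.0], [653.0, -1.0]]
```

```bash
python3 -m handwheel '[[0,12,2,0,0],[0,22,2,0,0],[0,22,2,0,0],[0,0,-10,0,0],[0,0,-50,0,0],[60,50,-50,1.55,0],[60,50,-50,1.55,0],[60,50,-50,1.55,0]]'
python3 - <<'E'
from h import *
from workcell import imaging
to(612,-55,55,180)
s=imaging.read_camera('scene')
sink(s,580,653,-40,50)
E
```

```text
clock: 14.8
tcp_pos: [0.6098, -0.0707, 0.0577]
orientation: [-0.001, -0.529, 0.849, -0.0]
wrist_force: [0.0, 0.8, 0.2]
finger_gap: -0.0003
grip_force: 0.0
t 14.8 at [609.8 -70.7  57.7] yaw -116.2 shift [-15.    4.9   2.7] turn 1.114
sink n 165 mid [610.  -9.] ext [36. 39.  8.] hull [[626.0, -25.0], [626.0, 10.0], [595.0, 10.0], [593.0, -27.0]]
```

```bash
python3 -m handwheel '[[-18,7,0,1.1,0],[-18,7,0,1.1,0],[-18,7,0,1.1,0],[-18,7,0,1.1,0],[-18,7,0,1.1,0],[-18,7,0,1.1,0],[-18,7,0,1.1,0],[-18,7,0,1.1,0]]'
python3 -c "
from h import *
to(610,-51,6,180)"
```

```text
clock: 15.65
tcp_pos: [0.6137, -0.0486, 0.0572]
orientation: [0.0, -0.011, 1.0, -0.0]
wrist_force: [0.9, -0.0, 0.3]
finger_gap: 0.0002
grip_force: 0.0
t 15.65 at [613.7 -48.6  57.2] yaw -178.7 shift [ 3.8 -2.3 51.2] turn 0.023
```

```bash
python3 -m handwheel '[[3,-3,30,0.02,0],[3,-3,51,0.02,0],[3,-3,51,0.02,0],[3,10,51,0.02,0],[3,22,51,0.02,0],[3,34,51,0.02,0],[3,47,51,0.02,0],[3,60,51,0.02,0]]'
python3 - <<'E'
from h import *
from workcell import imaging
to(610,160,6,180)
s=imaging.read_camera('scene')
sink(s,570,653,17,100)
E
```

```text
clock: 16.45
tcp_pos: [0.6095, 0.0119, 0.0069]
orientation: [0.001, -0.002, 1.0, -0.001]
wrist_force: [-0.4, -2.7, 3.3]
finger_gap: 0.0002
grip_force: 2.1
t 16.45 at [609.5  11.9   6.9] yaw -179.7 shift [ -1.2 148.1   0.7] turn 0.005
sink n 192 mid [609.  39.] ext [38. 43.  9.] hull [[628.0, 61.0], [593.0, 59.0], [593.0, 24.0], [621.0, 18.0]]
```

```bash
python3 -m handwheel '[[0,12,1,0,0],[0,25,1,0,0],[0,38,1,0,0],[0,51,1,0,0],[0,64,1,0,0],[0,77,1,0,0],[0,90,1,0,0],[0,100,1,0,0]]'
python3 - <<'E'
from h import *
from workcell import imaging
to(605,278,6,186)
s=imaging.read_camera('scene')
sink(s,570,640,118,200)
E
```

```text
clock: 17.3
tcp_pos: [0.608, 0.1123, 0.0046]
orientation: [-0.0, -0.002, 1.0, 0.0]
wrist_force: [0.7, -0.5, 0.5]
finger_gap: 0.0002
grip_force: 0.1
t 17.3 at [608.  112.3   4.6] yaw -179.7 shift [  2.3 165.7  -1.4] turn -0.1
sink n 249 mid [608. 140.] ext [38. 43. 10.] hull [[618.0, 118.0], [627.0, 127.0], [626.0, 160.0], [592.0, 161.0], [589.0, 127.0]]
```

```bash
python3 -m handwheel '[[0,12,-2,0,0],[0,25,-2,0,0],[0,38,-2,0,0],[0,51,-2,0,0],[0,64,-2,-0.02,0],[0,76,-2,-0.04,0],[1,88,-2,-0.06,0],[1,98,-2,-0.08,0]]'
python3 - <<'E'
from h import *
from workcell import imaging
to(605,278,6,186)
s=imaging.read_camera('scene')
sink(s,570,630,217,290)
E
```

```text
clock: 18.15
tcp_pos: [0.6065, 0.2101, 0.0066]
orientation: [-0.0, -0.043, 0.999, -0.0]
wrist_force: [0.2, -0.4, -0.2]
finger_gap: 0.0001
grip_force: 0.2
t 18.15 at [606.5 210.1   6.6] yaw -175.1 shift [-4.4 67.8  0.5] turn -0.019
sink n 318 mid [604. 239.] ext [39. 44. 10.] hull [[616.0, 217.0], [624.0, 228.0], [620.0, 261.0], [586.0, 258.0], [588.0, 222.0]]
```

```bash
python3 -m handwheel '[[0,12,0,0,0],[0,25,0,0,0],[0,38,0,0,0],[0,50,0,0,0],[0,60,0,0,0],[0,66,0,0,0],[0,66,0,0,0],[0,50,0,0,0]]'
python3 -m handwheel '[[0,-5,-40,0,0],[0,-50,-90,0,0],[0,-100,-130,0,0],[0,-150,-150,0,0],[0,-200,-150,0,0],[0,-250,-150,0,0],[0,-300,-150,0,0],[0,-300,-150,0,0]]'
python3 - <<'E'
from h import *
from workcell import imaging
s=imaging.read_camera('scene')
sink(s,565,640,265,335);sink(s,455,509,274,325);sink(s,507,560,274,325)
c=imaging.read_camera('top');blobs(c)
cv2.imwrite('pics/t9.png',cv2.resize(c['color'][120:300,120:380],None,fx=3,fy=3,interpolation=2))
E
```

```text
clock: 19.0
tcp_pos: [0.6024, 0.2598, 0.0066]
orientation: [0.0, -0.043, 0.999, 0.0]
wrist_force: [-0.1, 0.2, -0.2]
finger_gap: 0.0002
grip_force: 0.0
clock: 19.8
tcp_pos: [0.6273, -0.0455, 0.1572]
orientation: [0.0, -0.04, 0.999, -0.001]
wrist_force: [-0.1, 0.3, 0.1]
finger_gap: -0.0001
grip_force: 0.0
sink n 356 mid [598. 308.] ext [40. 39. 10.] hull [[617.0, 290.0], [615.0, 327.0], [578.0, 323.0], [582.0, 289.0]]
sink n 305 mid [477. 300.] ext [41. 40. 10.] hull [[497.0, 285.0], [493.0, 319.0], [459.0, 316.0], [460.0, 281.0]]
sink n 327 mid [527. 301.] ext [40. 39. 10.] hull [[546.0, 285.0], [544.0, 321.0], [509.0, 318.0], [510.0, 282.0]]
[438. 106.] n 3590 xy mm 886 -426 size 169 167 ang 23 z 50.7
[115. 116.] n 4045 xy mm 863 421 size 188 179 ang 43 z 36.5
[616. 152.] n 2719 xy mm 763 -893 size 138 160 ang 79 z 12.9
[242. 148.] n 840 xy mm 778 90 size 58 106 ang 84 z 31.3
[416. 192.] n 1350 xy mm 656 -363 size 81 116 ang 5 z 14.7
[ 38. 238.] n 2536 xy mm 548 626 size 80 304 ang 85 z 35.1
[517. 205.] n 687 xy mm 623 -623 size 96 131 ang 19 z 16.4
[155. 238.] n 537 xy mm 546 283 size 214 140 ang 8 z 21.1
[159. 217.] n 174 xy mm 598 308 size 38 43 ang 7 z 18.9
[343. 215.] n 108 xy mm 599 -169 size 52 16 ang 89 z 9.8
[468. 255.] n 428 xy mm 519 -492 size 170 27 ang 0 z 22.3
[161. 244.] n 174 xy mm 527 301 size 38 43 ang 10 z 16.8
[430. 257.] n 513 xy mm 487 -392 size 85 79 ang 89 z 19.3
[162. 264.] n 176 xy mm 478 297 size 38 38 ang 8 z 16.9
[624. 283.] n 412 xy mm 419 -877 size 63 28 ang 0 z 43.0
```

View pics/t9.png

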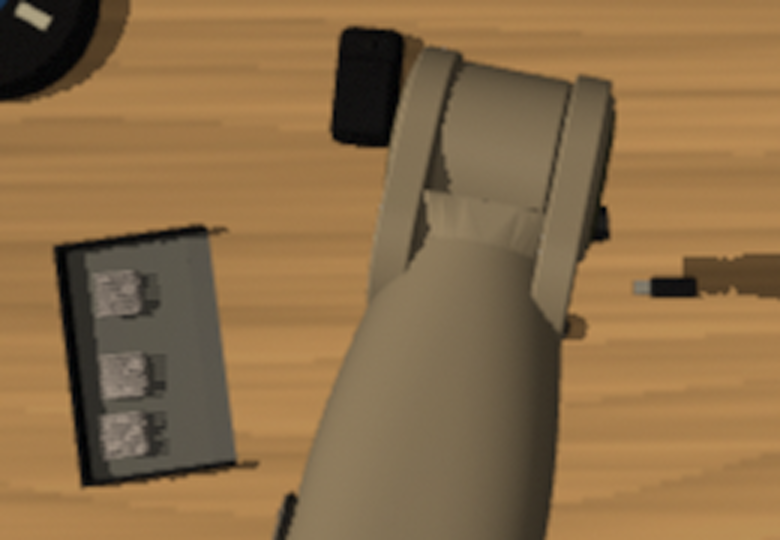

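All three sinks, at (118,292), (125,375) and (125,435), lie flat against the back half of the tray and clear of the mouth. The bystanders in view haven't moved. The arm hides the dial (only its shadow shows), but the fingers stayed over 20 mm from it.

```bash
python3 -c "
from workcell import workorder
print(workorder.hand_in())"
```

```text
the job is handed in; nothing more can be done
None
```

All three heatsinks were swept through the mouth and lie flat in the back half of the tray; no bystander in view had moved, though the arm hid the dial from the final check, and the job was handed in at about 20 s.

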